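Set a pour-over coffee stand to the height of the glass and lock it

ROBOT

A 6-joint arm with a two-finger parallel gripper is mounted at the origin on a cart in front of the work surface, level with it; the furniture and walls round the work are solid. World frame = base frame: x ahead of the robot, y to its left, z up, the work surface at z = 0. Lengths are in m, angles in rad, forces in N, time in s.
With the tool pointing down it reaches from about 0.275 to 0.825 m from the base axis. Payload 5.2 kg.
Tool frame: the origin (TCP) lies at the very end of the fingers, on their centre line; the grasp point (between the pads) lies 19 mm behind it (ctrl.grasp_offset is the z of the grasp point in the tool frame, in m); z points along the fingers, y is the line along which they close (so a half turn about z gives the same grasp; the last joint's range is limited). The gripper opens to 93 mm and grips with 3 to 60 N. Pads are 15 mm wide; open, the fingers measure 128 mm over their backs; the gripper's body (75 mm by 188 mm) begins 65 mm behind the grasp point.
Start: joints at [1.138, 0.259, 1.535, -0, 1.348, -0.203], TCP at [0.125, 0.536, 0.219] pointing down, gripper open.
Joint ranges: [-3.14, 3.14], [-0.91, 2.08], [0.19, 2.58], [-1.22, 4.36], [0.22, 2.71], [-3.12, 3.12]. Speed limits (rad/s): [2.57, 2.57, 3.14, 3.14, 3.14, 3.14].

INTERFACE

Orientations are given as a 3x3 rotation matrix whose columns are the frame's x, y, z axes.
In Python, from bench import ctrl gives the robot as it stands.
- The arm moves only by the tool jog_arm, never from a script. Its argument "plan" is a list of rows, each a list of 5 numbers: the shift along the tool's x, y, z in m, then the turn about the tool's z in rad, then the closure, from -1 (fully open) to 1 (shut). A call has 1 to 8 rows; each row is the pose to reach, as a shift and turn from the pose commanded when the call began, along the tool's axes at that moment; what a row does not reach only later rows make up. A row lasts 1/12 s, in which the tool goes at most 41.7 mm and 7.16 degrees, less where a joint would pass 70% of its speed; a pose out of reach is approached as far as the arm can. A call with a gripper value outside its range is refused whole. The fingers move at their own pace and stop on an object; the grip force is fixed at half the most. Time passes only in rows, so rows that repeat a pose let the fingers close. It gives the time, the measured TCP pose, the force, the opening and the grip force at its end, in the units of the state.
- ctrl.read_state(): the state, without advancing time (a new reading comes with each control period).
- ctrl.snapshot(name): name is "scene" or "top" or "wrist"; returns the picture (384x512x3 uint8, red, green, blue); there is no depth.
- ctrl.calibration(name): a dict with "vertical_fov" (degrees; the focal length in pixels is half the picture's height over the tangent of half this angle, whatever the lens; pixels are square), "cx", "cy" (the principal point, pixels), "distortion" ([k1, k2, p1, p2, k3] as OpenCV has them; the pictures are not rectified), "origin" and "orientation" of the camera in the world. Camera axes: x right, y down, z forward; pixel columns grow to the right and rows downward; lengths in m; the calibration is good to about 2 mm. A picture is of the moment at which its call begins: read the wrist's pose just before it. calibration takes no time and is no camera call; for the wrist camera it gives the pose at the moment of the call.
- ctrl.job_done(): hands the job in; it is judged then, once.
Trained networks look in the newest picture that a camera, given by its name, has taken for a name from the list of things; names that differ only in an ending like _2 or _b are one class to them, and where a whole thing is asked for, a point or a joint stands for the part that bears it (a point fixed in the world has none). Each returns a list of dicts, best first, with "conf" (0 to 1); they miss things now and then, are a little off and sometimes report something else, mostly with a low value. They report only what shows in the picture. A call takes as long as a camera call. They do not tell look-alikes from the thing itself.
- ctrl.silhouettes(camera, label): "pixels" (384x512 bool, what is visible of it) and "rect" ([centre column, centre row, width, height] in pixels, round what is visible of it).
The state is a dict: "clock": time; "q": joint angles; "qd": joint speeds; "tau": joint torques, N m; "tcp_pos": TCP position; "tcp_rot": TCP orientation; "force": force on the tool from outside, world axes, zero at the start; "moment": the same for the moment, N m; "finger_gap": finger opening in m; "finger_force": force on a finger pad.
Only numpy, scipy, OpenCV 4.12 (cv2) and the standard library are available. Lean on these libraries where they do the work, as an engineer would, in place of code of your own. Each camera call takes 0.05 s, during which the arm holds its last target. There are 200 camera calls.

TASK

Set the pour-over stand to the glass that stands under it: swing the clamp lever right out to free the post, ease the arm down until the flange under the dripper rests on the rim of the glass, then fold the lever back fully home so that the arm is locked in that touch. The glass is thin: never lean on it with more than about 8 N, and leave it standing upright where it is, with the things around it undisturbed.

Things in the scene. Friction and masses are not known exactly. Their poses are not given: they have to be found in the camera images.
- pour_over_stand: pour-over coffee stand, fixed: dark wooden foot 130 x 210 x 21 mm, steel drip plate (top 23 mm up), upright 24 mm tube. Origin: underside centre, z up. In its frame the post's axis is at x 0, y +55 mm and the cup place at x 0, y -45 mm; -x is its front (towards the robot at yaw 0), +y its left. A clamp collar at 98 to 124 mm height tops the tube
- drip_arm: sliding arm on the post: steel rod in the tube, black bar, and 100 mm from the post (towards the stand's -y) a black ring, 86 mm across, with a white cone dripper (104 mm across at the top) push-fitted in it. Origin on the post's axis where the underside of the dripper's 84 mm flange nominally is; the fit lets the dripper sit up to 7 mm higher or lower than that, which is not measured
- cap_top (a point): centre of the flat top of the black knob (34 mm across, 20 mm tall) that tops the arm straight above the post; press it down or grip it to move the arm. It is 74 mm above the nominal underside of the dripper's flange and 24 mm above the arm's bar; the dripper's top edge is within 10 mm of level with it, 48 mm from its axis
- post_height (a joint): height of the sliding arm in m: 0 at the bottom stop (nominal flange underside 95 mm above the worktop), 0.075 at the top stop, up positive. With the clamp free the arm stays where it is put: about 2 to 3 N push moves it down, 12 N lifts it. Clamped, it holds against 30 N and more
- clamp_lever (a joint): steel quick-release cam lever on the collar, turning level about an upright pin, in rad: 0 swung right out to the stand's front (-x), 1.57 folded fully home to the stand's left (+y). The cam bites from about 0.7 up and stays where it is left; about 3 to 8 N at the knob turns it. At the start the lever is home or nearly
- lever_knob (a point): middle of the upright black round knob on the lever's end, 16 mm across, top 15 mm above this point, its foot on the lever's steel bar (8 mm thick) 18 mm below; 90 mm from the pin; 133 mm above the worktop. The round knob may turn between gripping fingers
- lever_pin (a point): axis of the lever's pin at the front of the collar, 20 mm from the post's axis, 111 mm above the worktop; does not move
- glass: thin clear waisted glass, 62 mm across, 86 mm tall, loose, about 0.15 kg, standing on the drip plate under the dripper within 7 mm of its axis. Origin: centre of its underside, z up; rim 86 mm above it. Rim and flange are rigid
- mug: dark and white mug, 82 x 114 x 97 mm, bystander behind the stand; origin at its underside
- timer: white and pale green kitchen timer, 65 mm across, 48 mm tall, bystander to the right; origin at its underside
- teaspoon: steel teaspoon, 130 mm, lying at the right; bystander; origin at its underside
There are look-alikes about, which are no part of the job. Leave any pink look-alike of the glass alone.

How it is judged:
On the way, in this order (a step that is already met when the one before it is completed fails the run):
1. the clamp lever is swung out (below 0.5 rad) with the dripper still clear of the glass (value of joint clamp_lever below 0.5 rad and contact force between drip_arm and glass below 0.1 N), for 0.2 s.
2. with the clamp free, the arm is lowered until the dripper's flange bears on the glass (value of joint clamp_lever below 0.5 rad and contact force between drip_arm and glass above 0.5 N), for 0.2 s.
3. the lever is folded home (above 1.25 rad) with the flange still on the glass (value of joint clamp_lever above 1.25 rad and contact force between drip_arm and glass above 0.3 N), for 0.3 s.
At the end, for the whole second after the job is handed in: lever home (above 1.25 rad), the arm at rest with the dripper's flange bearing on the glass with 0.3 to 10 N, the glass upright (0.05 rad), within 12 mm of where it stood and at rest (all of step 3 and contact force between drip_arm and glass below 10 N and angle between glass's own z axis and vertical below 0.05 rad and linear speed of glass below 0.01 m/s and velocity of joint post_height below 0.005 m/s and distance of glass from where it was at the start of the episode below 0.012 m); the robot touches nothing.
It fails at once if the thin glass is pressed by the dripper with more than 12 N (contact force between drip_arm and glass above 12 N).
It fails at once if the glass is shifted more than 12 mm or tipped more than 0.12 rad (distance of glass from where it was at the start of the episode above 0.012 m or angle between glass's own z axis and vertical above 0.12 rad).
It fails at once if a bystander is shifted more than 20 mm (distance of any of mug, timer, teaspoon from where it was at the start of the episode above 0.02 m).
It also fails if it takes over 72 s, if anything falls off the work surface, if the arm or the gripper's body presses on something with over 40 N, if the wrist force passes 120 N, or if a joint passes its speed limit or range.

## Working session

There is one attempt and no reset: what is moved stays moved. The work goes in short steps, Python scripts to look and compute and a tool call to move; the robot and the scene stay as the last step left them, time stands still between calls to the robot, and variables do not carry over. Pictures are saved under pics/ and viewed, at most 13 in all, crops included, and the job is handed in when it is done.

Besides the shell and the picture viewer there is one more tool, called after "Request:" as name(argument=value, ...) on one line, values as JSON. jog_arm: Moves the arm, as the interface text tells. Its arguments: {"type":"object","properties":{"plan":{"type":"array"}},"required":["plan"]}

```bash
mkdir -p pics; cat > h.py <<'E'
import numpy as np, cv2
from bench import ctrl
def K(c):
    f=192/np.tan(np.radians(c["vertical_fov"])/2)
    return np.array([[f,0,c["cx"]],[0,f,c["cy"]],[0,0,1.]])
def ray(c,px):
    u=cv2.undistortPoints(np.array([[px]],float),K(c),np.array(c["distortion"],float))[0,0]
    d=np.array(c["orientation"])@np.array([u[0],u[1],1.]); return np.array(c["origin"]),d/np.linalg.norm(d)
def atz(c,px,z):
    o,d=ray(c,px); return o+d*(z-o[2])/d[2]
def tri(obs):
    A=np.zeros((3,3));b=np.zeros(3)
    for c,px in obs:
        o,d=ray(c,px);M=np.eye(3)-np.outer(d,d);A+=M;b+=M@o
    return np.linalg.solve(A,b)
def proj(c,P):
    R=np.array(c["orientation"]).T;t=-R@np.array(c["origin"])
    return cv2.projectPoints(np.array(P,float).reshape(-1,1,3),cv2.Rodrigues(R)[0],t,K(c),np.array(c["distortion"],float))[0][:,0]
E
python3 - <<'E'
from h import *
ims=[]
np.set_printoptions(precision=3,suppress=True)
for n in ["scene","top"]:
    im=ctrl.snapshot(n); cv2.imwrite(f"pics/{n}0.png",im[...,::-1]); ims.append(im)
    c=ctrl.calibration(n); print(n,c["origin"],c["vertical_fov"],np.array(c["orientation"]).tolist())
    for l in ["pour_over_stand","drip_arm","cap_top","clamp_lever","lever_knob","glass","mug","timer","teaspoon"]:
        print(l,[(round(float(d["conf"]),2),np.round(d["rect"]).astype(int).tolist()) for d in ctrl.silhouettes(n,l)][:4])
print(ctrl.read_state())
v=np.hstack([cv2.resize(i,(512,384)) for i in ims]); cv2.imwrite("pics/both.png",cv2.resize(v,(800,300))[...,::-1])
E
```

```text
scene [ 0.166 -0.839  0.512] 56.64442822904468 [[0.8568834116436379, -0.2146214644867076, 0.46870934045689855], [-0.5153946286037917, -0.3374090354993953, 0.7877331525140524], [-0.010917676324177098, -0.9165657476389506, -0.3997349554376397]]
pour_over_stand [(0.89, [222, 192, 43, 84])]
drip_arm [(0.85, [222, 168, 34, 43])]
cap_top [(0.77, [220, 169, 36, 39])]
clamp_lever [(0.59, [206, 172, 8, 20])]
lever_knob []
glass [(0.95, [222, 243, 27, 34]), (0.88, [253, 234, 20, 32]), (0.66, [227, 207, 16, 32])]
mug [(0.56, [318, 219, 35, 39])]
timer [(0.73, [207, 172, 13, 24]), (0.61, [256, 280, 23, 30])]
teaspoon [(0.82, [283, 313, 60, 8]), (0.68, [228, 207, 18, 34])]
top [ 0.52  -0.132  1.07 ] 56.30785006621276 [[-0.0034117050129234467, -0.9927549031474593, 0.12010854484833244], [-0.9999160288393398, 0.004888334949277186, 0.012001643703606311], [-0.012501821430072927, -0.12005751312642937, -0.9926882179228421]]
pour_over_stand [(0.61, [169, 211, 107, 54])]
drip_arm [(0.61, [178, 210, 67, 45])]
cap_top [(0.7, [176, 212, 66, 45])]
clamp_lever [(0.57, [176, 211, 64, 44]), (0.47, [140, 209, 45, 10])]
lever_knob [(0.73, [142, 208, 45, 9])]
glass [(0.64, [248, 244, 26, 24]), (0.6, [249, 207, 22, 22])]
mug [(0.56, [259, 142, 40, 35])]
timer [(0.75, [301, 238, 17, 26])]
teaspoon [(0.58, [340, 240, 24, 34])]
{'clock': 1.0, 'q': array([ 1.138,  0.259,  1.535, -0.   ,  1.348, -0.203]), 'qd': array([ 0.001, -0.001,  0.001,  0.001, -0.002, -0.   ]), 'tau': array([  0.001, -43.72 , -28.432,   0.072,   0.031,   0.   ]), 'tcp_pos': array([0.125, 0.536, 0.219]), 'tcp_rot': array([[-0.974,  0.228,  0.   ],
       [ 0.228,  0.974,  0.   ],
       [-0.   ,  0.   , -1.   ]]), 'force': array([ 0.324, -0.76 ,  0.145]), 'moment': array([ 0.025, -0.005,  0.038]), 'finger_force': 0.0, 'finger_gap': 0.09268168240237044}
```

View pics/scene0.png

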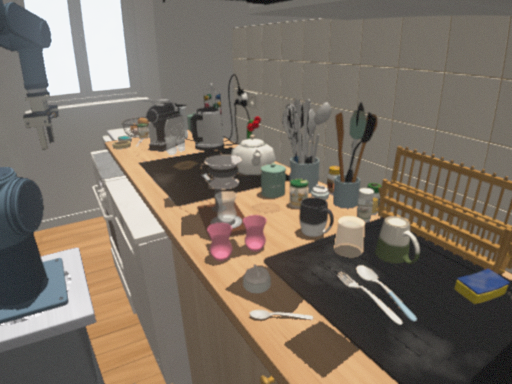

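View pics/top0.png

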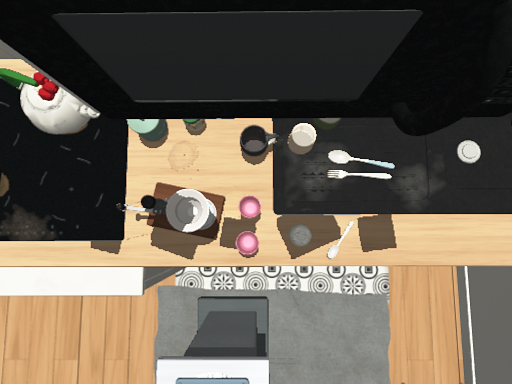

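The scene picture shows the stand near (222,190), with two pink glasses at (220,240) and (255,233) that are look-alikes. The glass meant is the clear one under the dripper at (227,207). In the top picture the foot is at (186,211), the dripper at (188,211), the cap at (148,202) and the lever knob at about (122,208). I'll confirm these in one enlarged crop.

```bash
python3 - <<'E'
import cv2,numpy as np
a=cv2.imread("pics/scene0.png")[140:240,185:265];b=cv2.imread("pics/top0.png")[175:250,110:230]
a=cv2.resize(a,(320,400),interpolation=cv2.INTER_CUBIC);b=cv2.resize(b,(480,300),interpolation=cv2.INTER_CUBIC)
o=np.zeros((400,800,3),np.uint8);o[:,:320]=a;o[:300,320:]=b
cv2.imwrite("pics/crop1.png",o)
E
```

```text
(no output)
```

View pics/crop1.png

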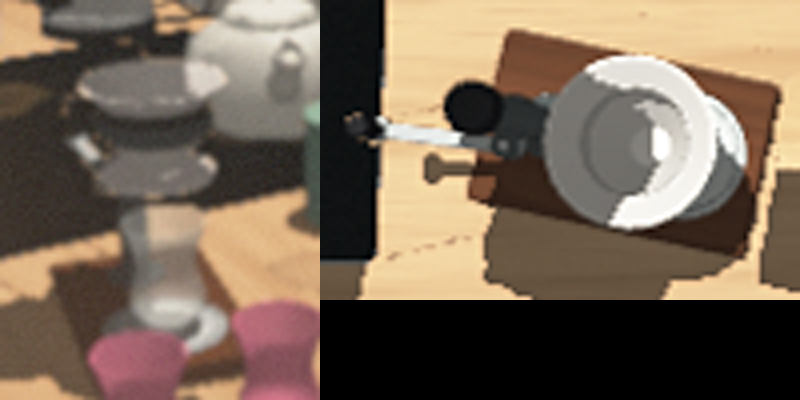

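The crop shows the clear glass under the flange, with its rim at scene about (225,192). In the top view the cap is at (148.2,201.8), the lever knob's top at (120.5,206.3), and the foot's corners are at (158,182.5), (224.5,197), (216,239) and (147.5,224).

```bash
cat >> h.py <<'E'
def S(p,q):
    c,s=np.cos(p[2]),np.sin(p[2]);q=np.atleast_2d(q)
    return np.c_[p[0]+c*q[:,0]-s*q[:,1],p[1]+s*q[:,0]+c*q[:,1],q[:,2]]
E
python3 - <<'E'
from h import *
from scipy.optimize import least_squares
np.set_printoptions(precision=4,suppress=True)
t=ctrl.calibration("top");s=ctrl.calibration("scene")
cor=np.array([[158,182.5],[224.5,197],[216.2,238.8],[147.5,224]])
W=np.array([atz(t,c,.021) for c in cor]);print(W)
L=np.array([[.065,.105,.021],[.065,-.105,.021],[-.065,-.105,.021],[-.065,.105,.021]])
def r(p):
    return np.r_[(proj(t,S(p,L))-cor).ravel(),proj(t,S(p,[[0,.055,p[3]]]))[0]-[148.25,201.75],proj(s,S(p,[[0,-.045,p[4]]]))[0]-[223.7,183],proj(s,S(p,[[0,-.045,p[5]]]))[0]-[223.5,164]]
f=least_squares(r,[.4,.15,0,.2,.15,.2]);p=f.x;print(p,f.fun)
print("post",S(p,[[0,.055,0]]),"cup",S(p,[[0,-.045,0]]),"pin",S(p,[[-.02,.055,.111]]))
k=atz(t,[120.5,206.25],.148);print("knob",k)
pin=S(p,[[-.02,.055,.111]])[0];d=k-pin;print("len",np.hypot(*d[:2]),"ang world",np.arctan2(d[1],d[0]))
print("glass rim proj",proj(s,S(p,[[0,-.045,.109],[0,-.045,.023]])))
E
```

```text
[[ 0.6555  0.1622  0.021 ]
 [ 0.6116 -0.0349  0.021 ]
 [ 0.4903 -0.0116  0.021 ]
 [ 0.5336  0.1894  0.021 ]]
[ 0.5727  0.0764 -0.2132  0.2142  0.1491  0.2059] [-0.9994 -0.9782  1.7418 -0.8216  0.302   1.165  -1.159   0.7769  0.0109
 -0.0451  0.5213 -0.0285 -0.3026  0.0162]
post [[0.5843 0.1301 0.    ]] cup [[0.5632 0.0324 0.    ]] pin [[0.5648 0.1344 0.111 ]]
knob [0.5778 0.2219 0.148 ]
len 0.08853241482220162 ang world 1.4228227451791897
glass rim proj [[224.9306 195.8519]
 [226.4154 222.2022]]
```

Request:
jog_arm(plan=[[-0.033, -0.013, 0, 0.09, -1], [-0.066, -0.026, 0, 0.18, -1], [-0.1, -0.04, 0, 0.27, -1], [-0.133, -0.053, 0, 0.36, -1], [-0.166, -0.066, 0, 0.45, -1], [-0.2, -0.08, 0, 0.54, -1], [-0.233, -0.092, 0, 0.63, -1], [-0.266, -0.105, 0, 0.72, -1]])

```text
clock: 1.67
tcp_pos: [0.3617, 0.3716, 0.2189]
tcp_rot: [[-0.578, 0.816, 0.0], [0.816, 0.578, 0.0], [0.0, 0.001, -1.0]]
force: [0.3, 0.2, -0.2]
finger_gap: 0.093
finger_force: 0.0
```

```bash
cat >> h.py <<'E'
def to(xy,z=None,ang=None):
    "shift in tool axes and turn so that TCP reaches xy,z and tool y points along world angle ang (mod pi)"
    st=ctrl.read_state();R=st["tcp_rot"];p=st["tcp_pos"]
    w=np.array([xy[0],xy[1],p[2] if z is None else z])-p
    a=np.arctan2(R[1,1],R[0,1]);t=None
    if ang is not None: t=[round((a-ang+np.pi/2)%np.pi-np.pi/2,3)]
    print("tcp",p.round(4),"yang",round(a,3),"shift",(R.T@w).round(4),"turn",t,"F",st["force"].round(2),"gap",round(st["finger_gap"],4),"q6",round(st["q"][5],2),"t",st["clock"])
E
python3 -c "
from h import *
to([.5778,.2219],.22,-.15)"
```

```text
tcp [0.3617 0.3716 0.2189] yang 0.617 shift [-0.2471  0.0898 -0.0011] turn [np.float64(0.767)] F [ 0.25  0.21 -0.15] gap 0.093 q6 -0.03 t 1.6667
```

Request:
jog_arm(plan=[[-0.033, 0.012, 0, 0.1, -1], [-0.066, 0.024, 0, 0.2, -1], [-0.1, 0.036, 0, 0.3, -1], [-0.135, 0.049, 0, 0.4, -1], [-0.17, 0.062, 0, 0.5, -1], [-0.205, 0.075, 0, 0.6, -1], [-0.23, 0.084, 0, 0.7, -1], [-0.247, 0.09, 0, 0.77, -1]])

```text
clock: 2.33
tcp_pos: [0.5797, 0.2219, 0.2182]
tcp_rot: [[0.156, 0.988, 0.0], [0.988, -0.156, -0.001], [-0.001, 0.001, -1.0]]
force: [0.5, 0.1, 0.5]
finger_gap: 0.0929
finger_force: 0.0
```

Request:
jog_arm(plan=[[0, 0, 0, 0, 0.3], [0, 0, 0, 0, 0.3]])

```text
clock: 2.5
tcp_pos: [0.5776, 0.2235, 0.2181]
tcp_rot: [[0.149, 0.989, -0.001], [0.989, -0.149, 0.0], [-0.0, -0.001, -1.0]]
force: [-1.0, 0.1, 0.3]
finger_gap: 0.084
finger_force: 0.0
```

```bash
python3 - <<'E'
from h import *
im=ctrl.snapshot("wrist");c=ctrl.calibration("wrist")
for l in ["lever_knob","clamp_lever","cap_top"]:
  print(l,[(round(float(d["conf"]),2),np.round(d["rect"]).astype(int).tolist()) for d in ctrl.silhouettes("wrist",l)])
print(proj(c,[[.5778,.2219,.148],[.5843,.1301,.214],[.5648,.1344,.124]]),c["origin"])
to([.5778,.2219],.22,-.15)
cv2.imwrite("pics/w1.png",im[...,::-1])
E
```

```text
lever_knob [(0.92, [251, 221, 21, 84])]
clamp_lever [(0.82, [253, 221, 22, 90])]
cap_top [(0.58, [270, 314, 67, 81])]
[[255.30705816 205.08624803]
 [283.69393001 353.08093523]
 [254.93938724 281.77716672]] [0.58723917 0.30085918 0.38486803]
tcp [0.5762 0.2252 0.2188] yang -0.147 shift [-0.003   0.002  -0.0012] turn [np.float64(0.003)] F [-0.61  0.55  0.23] gap 0.0682 q6 0.34 t 2.7
```

View pics/w1.png

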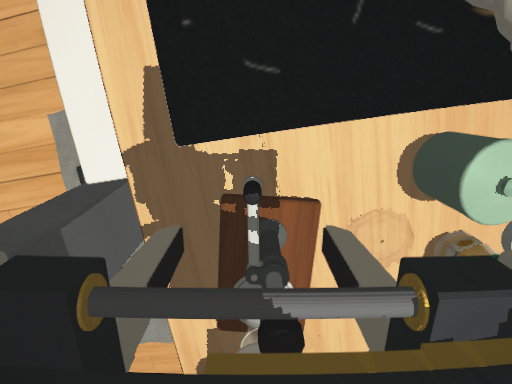

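The wrist picture shows the lever knob's top at (252,184), the bar running down to the pin near (255,276), and the cap at about (281,335). I'll triangulate these with the top view.

```bash
python3 - <<'E'
from h import *
np.set_printoptions(precision=4,suppress=True)
w=ctrl.calibration("wrist");t=ctrl.calibration("top")
print("knob wrist@.148",atz(w,[252,184],.148),"tri",tri([(w,[252,184]),(t,[120.5,206.25])]))
print("cap tri",tri([(w,[281,335]),(t,[148.25,201.75])]))
print("pin wrist",atz(w,[254,277],.124),"top",atz(t,[147.25,211.25],.126))
E
```

```text
knob wrist@.148 [0.5772 0.2409 0.148 ] tri [0.5779 0.2333 0.1192]
cap tri [0.5844 0.1345 0.2003]
pin wrist [0.5643 0.1405 0.124 ] top [0.5657 0.159  0.126 ]
```

Request:
jog_arm(plan=[[0.002, 0.001, 0.03, 0, -0.2], [0.002, 0.001, 0.06, 0, -0.2], [0.002, 0.001, 0.09, 0, -0.2], [0.002, 0.001, 0.0925, 0, -0.2], [0.002, 0.001, 0.0925, 0, 0.2], [0.002, 0.001, 0.0925, 0, 0.45], [0.002, 0.001, 0.0925, 0, 0.45], [0.002, 0.001, 0.0925, 0, 0.45]])

```text
clock: 3.37
tcp_pos: [0.5799, 0.2265, 0.1286]
tcp_rot: [[0.148, 0.989, 0.004], [0.989, -0.148, 0.001], [0.001, 0.004, -1.0]]
force: [-0.4, 0.3, -0.2]
finger_gap: 0.0332
finger_force: 0.0
```

```bash
python3 - <<'E'
from h import *
im=ctrl.snapshot("wrist")
to([.5775,.227],.126,-.15)
cv2.imwrite("pics/w2.png",cv2.resize(im[150:350,130:390],(780,600))[...,::-1])
E
```

```text
tcp [0.5797 0.2264 0.1282] yang -0.149 shift [ 0.0003 -0.0022  0.0022] turn [np.float64(0.001)] F [ 0.58  0.1  -0.52] gap 0.03 q6 0.34 t 3.4167
```

View pics/w2.png

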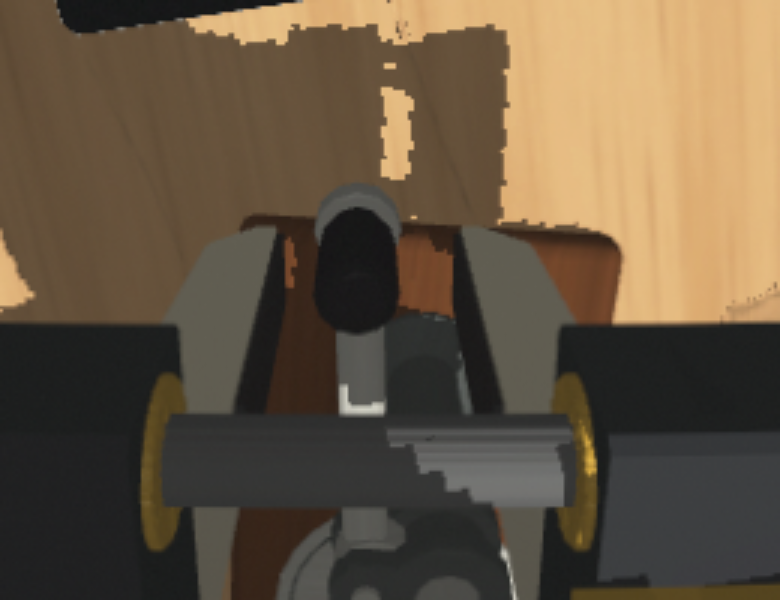

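The knob is between the fingers, with its top at crop (355,300). It sits about 3 mm further out and 2 mm left of the finger centre. The next step is to swing it out along the arc.

```bash
cat >> h.py <<'E'
def arc(P,r,a0,a1,n,z=.126,off=0):
    "rows taking TCP along the arc about P; the tool's y kept tangential"
    st=ctrl.read_state();R=st["tcp_rot"];p=st["tcp_pos"];ya=np.arctan2(R[1,1],R[0,1])
    for k in range(1,n+1):
        a=a0+(a1-a0)*k/n;g=np.array([P[0]+r*np.cos(a),P[1]+r*np.sin(a),z])
        t=(ya-(a+off-np.pi/2)+np.pi/2)%np.pi-np.pi/2
        print((R.T@(g-p)).round(4).tolist(),round(t,3))
E
python3 -c "
from h import *
arc([.565,.140],.09,1.437,2.16,8)"
```

```text
[0.0019, -0.0112, 0.0022] -0.105
[0.0007, -0.0192, 0.0022] -0.196
[-0.0013, -0.0271, 0.0021] -0.286
[-0.0039, -0.0348, 0.0021] -0.376
[-0.0072, -0.0422, 0.0021] -0.467
[-0.0112, -0.0493, 0.0021] -0.557
[-0.0158, -0.056, 0.002] -0.648
[-0.021, -0.0622, 0.002] -0.738
```

Request:
jog_arm(plan=[[0.002, -0.011, 0.001, -0.1, 0.45], [0.001, -0.019, 0.001, -0.2, 0.45], [-0.001, -0.027, 0.001, -0.29, 0.45], [-0.004, -0.035, 0.001, -0.38, 0.45], [-0.007, -0.042, 0.001, -0.47, 0.45], [-0.011, -0.049, 0.001, -0.56, 0.45], [-0.016, -0.056, 0.001, -0.65, 0.45], [-0.021, -0.062, 0.001, -0.74, 0.45]])

```text
clock: 4.08
tcp_pos: [0.5149, 0.2146, 0.1265]
tcp_rot: [[-0.561, 0.828, 0.003], [0.828, 0.561, 0.001], [-0.001, 0.003, -1.0]]
force: [0.9, -0.8, -0.1]
finger_gap: 0.0257
finger_force: 0.5
```

```bash
python3 -c "
from h import *
to([.515,.215])
arc([.565,.140],.09,2.16,2.88,8,z=.127)"
```

```text
tcp [0.5149 0.2146 0.1265] yang 0.596 shift [0.0003 0.0004 0.    ] turn None F [ 0.87 -0.81 -0.08] gap 0.0257 q6 -0.4 t 4.0833
[-0.0002, -0.0078, -0.0005] -0.084
[-0.0012, -0.0159, -0.0005] -0.174
[-0.003, -0.0238, -0.0005] -0.264
[-0.0054, -0.0315, -0.0006] -0.354
[-0.0086, -0.039, -0.0006] -0.444
[-0.0124, -0.0461, -0.0006] -0.534
[-0.0168, -0.0529, -0.0006] -0.624
[-0.0218, -0.0592, -0.0006] -0.714
```

Request:
jog_arm(plan=[[0, -0.008, 0, -0.085, 0.45], [-0.001, -0.016, 0, -0.175, 0.45], [-0.003, -0.024, 0, -0.265, 0.45], [-0.005, -0.031, 0, -0.355, 0.45], [-0.009, -0.039, 0, -0.445, 0.45], [-0.012, -0.046, 0, -0.535, 0.45], [-0.017, -0.053, 0, -0.625, 0.45], [-0.022, -0.059, 0, -0.715, 0.45]])

```text
clock: 4.75
tcp_pos: [0.4778, 0.1634, 0.1265]
tcp_rot: [[-0.966, 0.257, 0.002], [0.257, 0.966, 0.001], [-0.002, 0.001, -1.0]]
force: [0.2, 1.4, 0.9]
finger_gap: 0.0259
finger_force: 0.6
```

Request:
jog_arm(plan=[[0, 0, 0, 0, 0.45], [0, 0, 0, 0, 0.45], [0, 0, 0, 0, 0.45]])

```text
clock: 5.0
tcp_pos: [0.478, 0.1635, 0.1258]
tcp_rot: [[-0.964, 0.265, 0.001], [0.265, 0.964, 0.0], [-0.001, 0.001, -1.0]]
force: [0.4, 0.1, -0.0]
finger_gap: 0.0253
finger_force: 0.0
```

```bash
python3 - <<'E'
from h import *
w=ctrl.snapshot("wrist");t=ctrl.snapshot("top")
to([.478,.163])
o=np.zeros((400,800,3),np.uint8);o[:300,:400]=cv2.resize(w,(400,300));o[:300,400:]=cv2.resize(t[175:250,120:220],(400,300))
cv2.imwrite("pics/w3.png",o[:300,:,::-1])
E
```

```text
tcp [0.4777 0.1636 0.1254] yang 1.305 shift [-0.0004 -0.0005  0.    ] turn None F [-0.32  0.09  0.18] gap 0.026 q6 -1.2 t 5.1
```

View pics/w3.png

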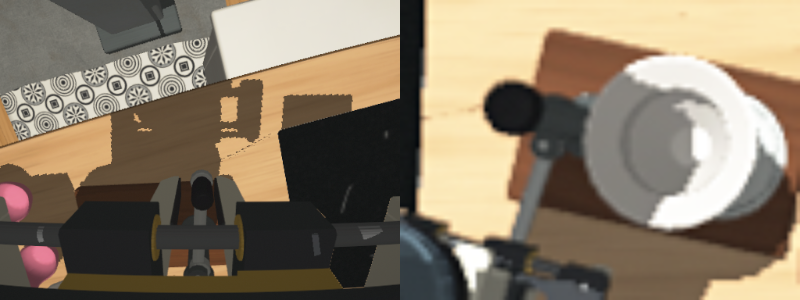

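The lever is out at roughly 0.05–0.1 rad, pointing to the front from the pin at top crop (545,147) to (522,235). The dripper is unmoved. Now I'll rise and move over the cap with the fingers shut.

Request:
jog_arm(plan=[[0, 0, -0.035, 0, 0.45], [0, 0, -0.07, 0, 0.45], [0, 0, -0.105, 0, 1], [0, 0, -0.12, 0, 1], [-0.035, 0, -0.12, 0, 1], [-0.07, 0, -0.12, 0, 1], [-0.1, 0, -0.12, 0, 1], [-0.11, -0.001, -0.12, 0, 1]])

```text
clock: 5.77
tcp_pos: [0.5868, 0.1326, 0.2446]
tcp_rot: [[-0.965, 0.264, 0.002], [0.264, 0.965, -0.001], [-0.002, -0.0, -1.0]]
force: [-0.1, 0.6, -0.1]
finger_gap: 0.0001
finger_force: 0.0
```

Request:
jog_arm(plan=[[0, 0, 0.01, 0, 1], [0, 0, 0.015, 0, 1], [0, 0, 0.02, 0, 1], [0, 0, 0.02, 0, 1]])

```text
clock: 6.1
tcp_pos: [0.5811, 0.1342, 0.2234]
tcp_rot: [[-0.965, 0.261, -0.004], [0.261, 0.965, 0.0], [0.004, -0.001, -1.0]]
force: [0.2, 0.4, -0.3]
finger_gap: 0.0001
finger_force: 0.0
```

```bash
python3 - <<'E'
from h import *
s=ctrl.snapshot("scene");w=ctrl.snapshot("wrist")
to([.584,.135])
o=np.zeros((400,800,3),np.uint8);o[:,480:]=cv2.resize(s[140:240,185:265],(320,400));o[:360,:480]=cv2.resize(w,(480,360))
cv2.imwrite("pics/w4.png",o[...,::-1])
E
```

```text
tcp [0.5821 0.1342 0.2251] yang 1.307 shift [-0.0016  0.0013 -0.    ] turn None F [ 0.24 -0.06 -0.22] gap 0.0001 q6 -1.27 t 6.2
```

View pics/w4.png

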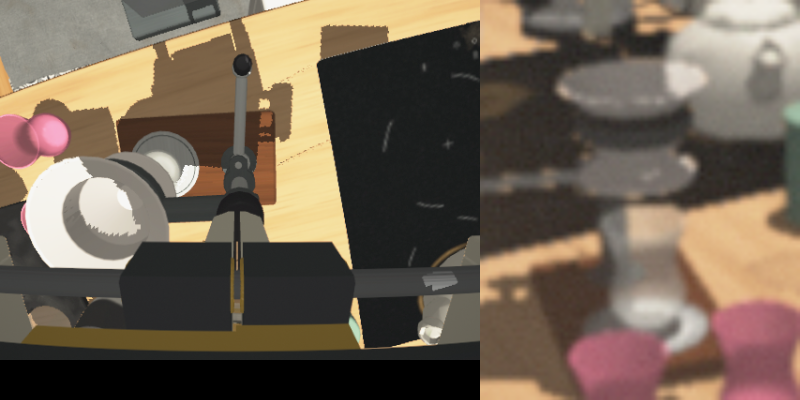

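Request:
jog_arm(plan=[[-0.002, 0.001, 0.003, 0, 1], [-0.002, 0.001, 0.006, 0, 1], [-0.002, 0.001, 0.008, 0, 1], [-0.002, 0.001, 0.01, 0, 1], [-0.002, 0.001, 0.012, 0, 1], [-0.002, 0.001, 0.014, 0, 1], [-0.002, 0.001, 0.016, 0, 1], [-0.002, 0.001, 0.016, 0, 1]])

```text
clock: 6.87
tcp_pos: [0.5854, 0.1341, 0.2088]
tcp_rot: [[-0.965, 0.262, -0.0], [0.262, 0.965, 0.0], [0.0, 0.0, -1.0]]
force: [0.5, 0.2, -0.1]
finger_gap: 0.0005
finger_force: 0.0
```

Request:
jog_arm(plan=[[0, 0, 0.002, 0, 1], [0, 0, 0.004, 0, 1], [0, 0, 0.006, 0, 1], [0, 0, 0.008, 0, 1], [0, 0, 0.008, 0, 1]])

```text
clock: 7.28
tcp_pos: [0.5855, 0.134, 0.2006]
tcp_rot: [[-0.965, 0.262, -0.0], [0.262, 0.965, -0.0], [0.0, -0.0, -1.0]]
force: [0.5, 0.1, 0.4]
finger_gap: 0.0004
finger_force: 0.0
```

Request:
jog_arm(plan=[[0, 0, 0.001, 0, 1], [0, 0, 0.002, 0, 1], [0, 0, 0.003, 0, 1], [0, 0, 0.004, 0, 1], [0, 0, 0.005, 0, 1]])

```text
clock: 7.7
tcp_pos: [0.5855, 0.134, 0.1961]
tcp_rot: [[-0.965, 0.262, 0.0], [0.262, 0.965, -0.0], [-0.0, -0.0, -1.0]]
force: [0.1, -0.2, 2.3]
finger_gap: 0.0002
finger_force: 1.1
```

```bash
python3 - <<'E'
from h import *
s=ctrl.snapshot("scene");t=ctrl.snapshot("top")
to([.584,.135])
a=cv2.imread("pics/scene0.png")[...,::-1]
o=np.zeros((400,800,3),np.uint8);o[:,:320]=cv2.resize(a[140:240,185:265],(320,400));o[:,320:640]=cv2.resize(s[140:240,185:265],(320,400))
cv2.imwrite("pics/w5.png",o[:,:640,::-1])
E
```

```text
tcp [0.5855 0.134  0.1959] yang 1.306 shift [0.0017 0.0006 0.    ] turn None F [-0.21  0.19  0.96] gap 0.0008 q6 -1.27 t 7.8
```

View pics/w5.png

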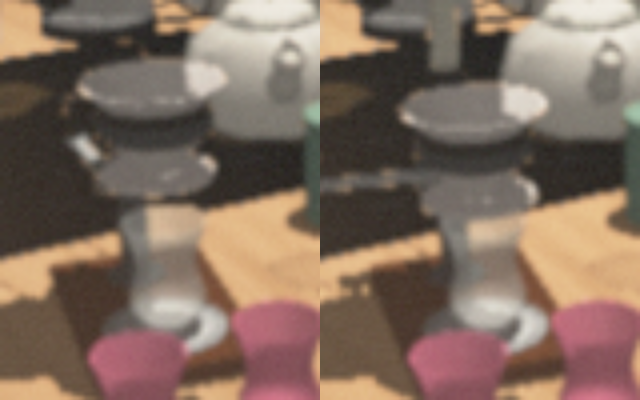

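The dripper has gone down by about 7 px, roughly 20 mm: its top edge went from crop row 58 to 85. So the fingers are pushing the cap, and it rides freely. From here I'll creep down.

Request:
jog_arm(plan=[[0, 0, 0.001, 0, 1], [0, 0, 0.0015, 0, 1], [0, 0, 0.002, 0, 1], [0, 0, 0.0025, 0, 1], [0, 0, 0.003, 0, 1], [0, 0, 0.0035, 0, 1]])

```text
clock: 8.3
tcp_pos: [0.5855, 0.134, 0.1927]
tcp_rot: [[-0.965, 0.262, 0.0], [0.262, 0.965, -0.0], [-0.0, -0.0, -1.0]]
force: [0.1, -0.9, 1.4]
finger_gap: 0.0005
finger_force: 1.1
```

Request:
jog_arm(plan=[[0, 0, 0.0005, 0, 1], [0, 0, 0.001, 0, 1], [0, 0, 0.0015, 0, 1], [0, 0, 0.002, 0, 1]])

```text
clock: 8.63
tcp_pos: [0.5855, 0.134, 0.1906]
tcp_rot: [[-0.965, 0.262, 0.0], [0.262, 0.965, -0.0], [-0.0, -0.0, -1.0]]
force: [-1.3, -0.3, 1.9]
finger_gap: 0.0004
finger_force: 1.1
```

Request:
jog_arm(plan=[[0, 0, 0.0005, 0, 1], [0, 0, 0.001, 0, 1], [0, 0, 0.0015, 0, 1]])

```text
clock: 8.88
tcp_pos: [0.5855, 0.134, 0.1891]
tcp_rot: [[-0.965, 0.262, 0.0], [0.262, 0.965, -0.0], [-0.0, -0.0, -1.0]]
force: [0.1, -0.2, 2.6]
finger_gap: 0.0008
finger_force: 1.1
```

Request:
jog_arm(plan=[[0, 0, 0.0004, 0, 1], [0, 0, 0.0008, 0, 1], [0, 0, 0.0012, 0, 1]])

```text
clock: 9.13
tcp_pos: [0.5855, 0.134, 0.1879]
tcp_rot: [[-0.965, 0.262, 0.0], [0.262, 0.965, -0.0], [-0.0, -0.0, -1.0]]
force: [-0.2, -1.2, 2.1]
finger_gap: -0.0001
finger_force: 1.1
```

Request:
jog_arm(plan=[[0, 0, 0.0004, 0, 1], [0, 0, 0.0008, 0, 1]])

```text
clock: 9.3
tcp_pos: [0.5855, 0.134, 0.1871]
tcp_rot: [[-0.965, 0.262, 0.0], [0.262, 0.965, -0.0], [-0.0, -0.0, -1.0]]
force: [-0.3, -1.1, 2.3]
finger_gap: 0.0004
finger_force: 1.1
```

Request:
jog_arm(plan=[[0, 0, 0.0004, 0, 1], [0, 0, 0.0008, 0, 1]])

```text
clock: 9.47
tcp_pos: [0.5855, 0.134, 0.1863]
tcp_rot: [[-0.965, 0.262, 0.0], [0.262, 0.965, -0.0], [-0.0, -0.0, -1.0]]
force: [-0.5, -1.3, 1.5]
finger_gap: -0.0
finger_force: 1.1
```

Request:
jog_arm(plan=[[0, 0, 0.0004, 0, 1], [0, 0, 0.0008, 0, 1]])

```text
clock: 9.63
tcp_pos: [0.5855, 0.134, 0.1856]
tcp_rot: [[-0.965, 0.262, 0.0], [0.262, 0.965, -0.0], [-0.0, -0.0, -1.0]]
force: [-0.2, -1.1, 1.9]
finger_gap: 0.0004
finger_force: 1.1
```

Request:
jog_arm(plan=[[0, 0, 0.0004, 0, 1], [0, 0, 0.0008, 0, 1]])

```text
clock: 9.8
tcp_pos: [0.5855, 0.134, 0.1847]
tcp_rot: [[-0.965, 0.262, 0.0], [0.262, 0.965, -0.0], [-0.0, -0.0, -1.0]]
force: [-0.3, -0.3, 2.1]
finger_gap: 0.0003
finger_force: 1.1
```

Request:
jog_arm(plan=[[0, 0, 0.0004, 0, 1], [0, 0, 0.0008, 0, 1]])

```text
clock: 9.97
tcp_pos: [0.5855, 0.134, 0.1839]
tcp_rot: [[-0.965, 0.262, 0.0], [0.262, 0.965, -0.0], [-0.0, -0.0, -1.0]]
force: [0.4, -1.2, 2.8]
finger_gap: 0.0006
finger_force: 1.1
```

Request:
jog_arm(plan=[[0, 0, 0.0004, 0, 1], [0, 0, 0.0008, 0, 1]])

```text
clock: 10.13
tcp_pos: [0.5855, 0.134, 0.1831]
tcp_rot: [[-0.965, 0.262, -0.0], [0.262, 0.965, -0.0], [-0.0, -0.0, -1.0]]
force: [0.6, -1.5, 2.0]
finger_gap: 0.0007
finger_force: 1.1
```

Request:
jog_arm(plan=[[0, 0, 0.0004, 0, 1], [0, 0, 0.0008, 0, 1]])

```text
clock: 10.3
tcp_pos: [0.5855, 0.134, 0.1823]
tcp_rot: [[-0.965, 0.262, 0.0], [0.262, 0.965, -0.0], [-0.0, -0.0, -1.0]]
force: [-0.6, -1.2, 2.8]
finger_gap: 0.0006
finger_force: 1.1
```

```bash
python3 - <<'E'
from h import *
s=ctrl.snapshot("scene")
to([.5855,.134])
a=cv2.imread("pics/scene0.png")[...,::-1]
o=np.hstack([cv2.resize(i[150:220,195:255],(400,467),interpolation=cv2.INTER_CUBIC) for i in (a,s)])
cv2.imwrite("pics/w6.png",o[...,::-1])
E
```

```text
tcp [0.5855 0.134  0.1822] yang 1.306 shift [ 0.  0. -0.] turn None F [ 0.77 -1.54  1.53] gap 0.0003 q6 -1.27 t 10.35
```

View pics/w6.png

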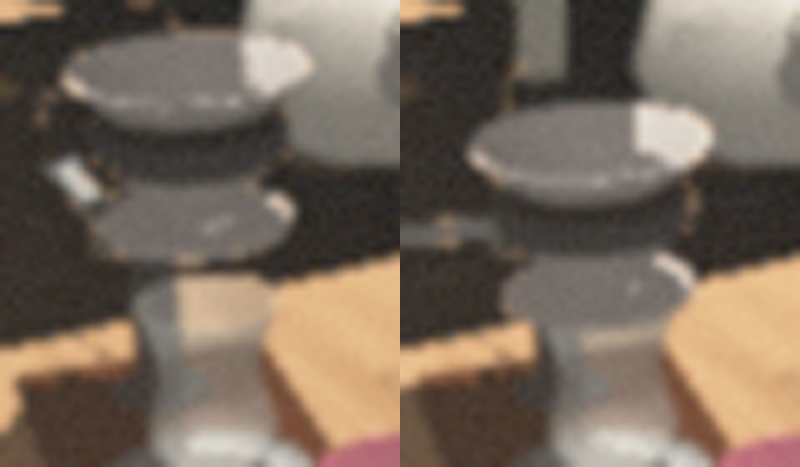

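The dripper has moved down about 10 px and the flange now sits at crop row 290, just above the rim. I estimate 3–6 mm remain.

Request:
jog_arm(plan=[[0, 0, 0.0004, 0, 1], [0, 0, 0.0008, 0, 1]])

```text
clock: 10.52
tcp_pos: [0.5855, 0.134, 0.1815]
tcp_rot: [[-0.965, 0.262, 0.0], [0.262, 0.965, -0.0], [-0.0, -0.0, -1.0]]
force: [0.2, -1.0, 1.5]
finger_gap: 0.0003
finger_force: 1.1
```

Request:
jog_arm(plan=[[0, 0, 0.0003, 0, 1], [0, 0, 0.0006, 0, 1]])

```text
clock: 10.68
tcp_pos: [0.5855, 0.134, 0.1809]
tcp_rot: [[-0.965, 0.262, 0.0], [0.262, 0.965, -0.0], [-0.0, 0.0, -1.0]]
force: [0.8, -0.7, 2.6]
finger_gap: 0.0005
finger_force: 1.1
```

Request:
jog_arm(plan=[[0, 0, 0.0003, 0, 1], [0, 0, 0.0006, 0, 1]])

```text
clock: 10.85
tcp_pos: [0.5855, 0.134, 0.1803]
tcp_rot: [[-0.965, 0.262, 0.0], [0.262, 0.965, -0.0], [-0.0, -0.0, -1.0]]
force: [1.0, -1.7, 2.4]
finger_gap: 0.0007
finger_force: 1.1
```

Request:
jog_arm(plan=[[0, 0, 0.0003, 0, 1], [0, 0, 0.0006, 0, 1]])

```text
clock: 11.02
tcp_pos: [0.5855, 0.134, 0.1798]
tcp_rot: [[-0.965, 0.262, 0.0], [0.262, 0.965, -0.0], [-0.0, -0.0, -1.0]]
force: [0.6, -2.1, 1.1]
finger_gap: 0.0005
finger_force: 1.4
```

Request:
jog_arm(plan=[[0, 0, 0.0003, 0, 1], [0, 0, 0.0006, 0, 1]])

```text
clock: 11.18
tcp_pos: [0.5855, 0.134, 0.1796]
tcp_rot: [[-0.965, 0.262, 0.0], [0.262, 0.965, -0.0], [-0.0, 0.0, -1.0]]
force: [-0.7, -1.3, 5.5]
finger_gap: 0.0004
finger_force: 3.1
```

Request:
jog_arm(plan=[[0, 0, 0.0003, 0, 1], [0, 0, 0.0006, 0, 1]])

```text
clock: 11.35
tcp_pos: [0.5856, 0.134, 0.1795]
tcp_rot: [[-0.965, 0.262, 0.001], [0.262, 0.965, -0.0], [-0.001, 0.0, -1.0]]
force: [-1.3, -1.5, 8.2]
finger_gap: 0.0003
finger_force: 4.5
```

Request:
jog_arm(plan=[[0, 0, 0, 0, 1], [0, 0, 0, 0, 1], [0, 0, 0, 0, 1]])

```text
clock: 11.6
tcp_pos: [0.5855, 0.134, 0.1794]
tcp_rot: [[-0.965, 0.262, 0.001], [0.262, 0.965, -0.0], [-0.001, 0.0, -1.0]]
force: [-0.7, -1.4, 6.8]
finger_gap: 0.0005
finger_force: 3.6
```

Contact is made with about 4–5 N on the glass. I'll lift off straight up and go back over the lever knob.

Request:
jog_arm(plan=[[0, 0, -0.0005, 0, 1], [0, 0, -0.002, 0, 1], [0, 0, -0.02, 0, 1], [0, 0, -0.04, 0, 0.5], [0.035, 0.001, -0.04, 0, 0], [0.07, 0.002, -0.04, 0, -0.1], [0.1, 0.003, -0.04, 0, -0.1], [0.112, 0.004, -0.04, 0, -0.1]])

```text
clock: 12.27
tcp_pos: [0.4744, 0.1684, 0.2181]
tcp_rot: [[-0.965, 0.261, -0.003], [0.261, 0.965, 0.001], [0.003, -0.0, -1.0]]
force: [-0.1, 0.1, -0.4]
finger_gap: 0.0293
finger_force: 0.0
```

Request:
jog_arm(plan=[[0, 0, 0, 0, -0.1], [0, 0, 0, 0, -0.1]])

```text
clock: 12.43
tcp_pos: [0.4789, 0.1675, 0.2188]
tcp_rot: [[-0.965, 0.261, 0.001], [0.261, 0.965, 0.0], [-0.001, 0.0, -1.0]]
force: [0.7, 0.2, -0.6]
finger_gap: 0.0423
finger_force: 0.0
```

```bash
python3 - <<'E'
from h import *
w=ctrl.snapshot("wrist");c=ctrl.calibration("wrist")
print([(round(float(d["conf"]),2),np.round(d["rect"]).astype(int).tolist()) for d in ctrl.silhouettes("wrist","lever_knob")])
print("pred knob top",proj(c,[[.479,.168,.148],[.479,.168,.115],[.565,.140,.126]]))
to([.479,.168],.127)
cv2.imwrite("pics/w7.png",w[...,::-1])
E
```

```text
[(0.84, [251, 232, 18, 99]), (0.51, [233, 336, 73, 32])]
pred knob top [[253.52377532 202.45735376]
 [253.4008893  191.43608761]
 [248.81946715 282.24405647]]
tcp [0.4799 0.1669 0.2186] yang 1.306 shift [0.0012 0.0008 0.0916] turn None F [-0.35  0.14  0.57] gap 0.0491 q6 -1.19 t 12.5333
```

View pics/w7.png

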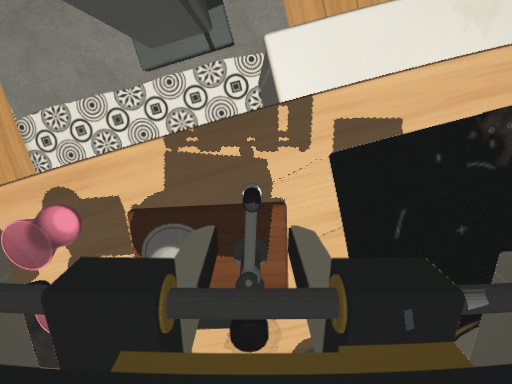

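The knob's top is at (252,200), as predicted, midway between the fingers. Descending and caging it.

Request:
jog_arm(plan=[[0.002, 0.001, 0.03, 0, -0.2], [0.002, 0.001, 0.06, 0, -0.2], [0.002, 0.001, 0.09, 0, -0.2], [0.002, 0.001, 0.091, 0, 0.2], [0.002, 0.001, 0.091, 0, 0.45], [0.002, 0.001, 0.091, 0, 0.45], [0.002, 0.001, 0.091, 0, 0.45], [0.002, 0.001, 0.091, 0, 0.45]])

```text
clock: 13.2
tcp_pos: [0.4784, 0.1688, 0.1293]
tcp_rot: [[-0.965, 0.262, 0.003], [0.262, 0.965, 0.0], [-0.003, 0.001, -1.0]]
force: [-1.0, -0.1, 0.3]
finger_gap: 0.0278
finger_force: 0.0
```

```bash
python3 -c "
from h import *
to([.479,.168],.127)
arc([.565,.140],.09,2.82,2.09,8,z=.1265)"
```

```text
tcp [0.4784 0.1688 0.1293] yang 1.306 shift [-0.0008 -0.0006  0.0024] turn None F [-1.   -0.07  0.29] gap 0.0278 q6 -1.19 t 13.2
[-0.0021, 0.0082, 0.0029] 0.148
[-0.0037, 0.0163, 0.0029] 0.239
[-0.006, 0.0241, 0.0029] 0.33
[-0.009, 0.0318, 0.0029] 0.422
[-0.0127, 0.0391, 0.0029] 0.513
[-0.0171, 0.0461, 0.003] 0.604
[-0.022, 0.0526, 0.003] 0.695
[-0.0276, 0.0587, 0.003] 0.787
```

Request:
jog_arm(plan=[[-0.002, 0.008, 0.001, 0.11, 0.45], [-0.004, 0.016, 0.001, 0.22, 0.45], [-0.006, 0.024, 0.001, 0.33, 0.45], [-0.009, 0.032, 0.001, 0.42, 0.45], [-0.013, 0.039, 0.001, 0.51, 0.45], [-0.017, 0.046, 0.001, 0.6, 0.45], [-0.022, 0.053, 0.001, 0.695, 0.45], [-0.028, 0.059, 0.001, 0.785, 0.45]])

```text
clock: 13.87
tcp_pos: [0.5197, 0.2188, 0.1279]
tcp_rot: [[-0.494, 0.869, 0.001], [0.869, 0.494, 0.0], [-0.0, 0.001, -1.0]]
force: [-1.5, 0.1, -0.4]
finger_gap: 0.0256
finger_force: 0.7
```

```bash
python3 -c "
from h import *
to([.479,.168],.127)
arc([.565,.140],.09,2.09,1.36,8,z=.1265)"
```

```text
tcp [0.5197 0.2188 0.1279] yang 0.517 shift [-0.0241 -0.0605  0.0009] turn None F [-1.47  0.06 -0.36] gap 0.0256 q6 -0.32 t 13.8667
[-0.0013, 0.0084, 0.0015] 0.089
[-0.0024, 0.0166, 0.0015] 0.18
[-0.0042, 0.0246, 0.0015] 0.271
[-0.0067, 0.0324, 0.0015] 0.363
[-0.01, 0.0399, 0.0015] 0.454
[-0.0139, 0.0471, 0.0015] 0.545
[-0.0185, 0.0539, 0.0015] 0.636
[-0.0237, 0.0603, 0.0015] 0.728
```

Request:
jog_arm(plan=[[-0.001, 0.008, 0, 0.09, 0.45], [-0.002, 0.016, 0, 0.18, 0.45], [-0.004, 0.024, 0, 0.27, 0.45], [-0.007, 0.032, 0, 0.36, 0.45], [-0.01, 0.04, 0, 0.45, 0.45], [-0.014, 0.047, 0, 0.545, 0.45], [-0.018, 0.054, 0, 0.635, 0.45], [-0.023, 0.06, 0, 0.725, 0.45]])

```text
clock: 14.53
tcp_pos: [0.5829, 0.2288, 0.1277]
tcp_rot: [[0.207, 0.978, 0.0], [0.978, -0.207, 0.001], [0.001, 0.0, -1.0]]
force: [-1.9, -0.4, 0.2]
finger_gap: 0.0257
finger_force: 1.1
```

```bash
python3 -c "
from h import *
to([.584,.228],.127)"
```

```text
tcp [0.5829 0.2288 0.1277] yang -0.208 shift [-0.0005  0.0012  0.0007] turn None F [-1.89 -0.45  0.22] gap 0.0257 q6 0.4 t 14.5333
```

Request:
jog_arm(plan=[[0, 0.001, 0, 0, 0.45], [0, 0.002, 0, 0, 0.45], [0, 0.003, 0, 0, 0.45], [0, 0.004, 0, 0, 0.45]])

```text
clock: 14.87
tcp_pos: [0.5864, 0.2276, 0.1271]
tcp_rot: [[0.201, 0.98, 0.0], [0.98, -0.201, 0.0], [0.0, 0.0, -1.0]]
force: [-0.6, 1.8, 1.1]
finger_gap: 0.0256
finger_force: 0.7
```

Request:
jog_arm(plan=[[0, 0.001, 0, 0, 0.45], [0, 0.002, 0, 0, 0.45], [0, 0.003, 0, 0, 0.45]])

```text
clock: 15.12
tcp_pos: [0.5893, 0.227, 0.1267]
tcp_rot: [[0.202, 0.979, -0.0], [0.979, -0.202, 0.0], [0.0, -0.0, -1.0]]
force: [-1.0, 1.8, 1.7]
finger_gap: 0.0254
finger_force: 0.9
```

Request:
jog_arm(plan=[[0, 0.001, 0, 0, 0.45], [0, 0.0015, 0, 0, 0.45], [0, 0.002, 0, 0, 0.45]])

```text
clock: 15.37
tcp_pos: [0.5899, 0.2269, 0.1265]
tcp_rot: [[0.202, 0.979, -0.003], [0.979, -0.202, 0.0], [-0.0, -0.003, -1.0]]
force: [-7.5, 3.1, 5.6]
finger_gap: 0.0256
finger_force: 3.8
```

Request:
jog_arm(plan=[[0, 0.001, 0, 0, 0.45], [0, 0.0015, 0, 0, 0.45], [0, 0.002, 0, 0, 0.45]])

```text
clock: 15.62
tcp_pos: [0.5901, 0.2269, 0.1264]
tcp_rot: [[0.202, 0.979, -0.007], [0.979, -0.202, 0.001], [-0.001, -0.007, -1.0]]
force: [-12.3, 2.8, 7.3]
finger_gap: 0.0256
finger_force: 6.2
```

The lever is at its end stop. I'll ease off, open the fingers, lift, and look.

Request:
jog_arm(plan=[[0, -0.004, 0, 0, 0.45], [0, -0.008, 0, 0, 0.2], [0, -0.008, 0, 0, -0.1], [0, -0.008, 0, 0, -0.1], [0, -0.008, -0.02, 0, -0.1], [0, -0.008, -0.05, 0, -0.1], [0, -0.008, -0.085, 0, -0.1], [0.03, -0.008, -0.12, 0, -0.1]])

```text
clock: 16.28
tcp_pos: [0.5916, 0.2504, 0.2449]
tcp_rot: [[0.206, 0.978, 0.0], [0.978, -0.206, -0.003], [-0.003, 0.001, -1.0]]
force: [1.8, 0.9, 1.2]
finger_gap: 0.0507
finger_force: 0.0
```

Request:
jog_arm(plan=[[0.03, 0, 0, 0, -0.1], [0.06, 0, 0, 0, -0.1], [0.06, 0, 0, 0, -0.1], [0.06, 0, 0, 0, -0.1]])

```text
clock: 16.62
tcp_pos: [0.6035, 0.314, 0.2426]
tcp_rot: [[0.201, 0.98, 0.0], [0.98, -0.201, -0.0], [-0.0, 0.0, -1.0]]
force: [0.3, 1.1, 0.3]
finger_gap: 0.0512
finger_force: 0.0
```

```bash
python3 - <<'E'
from h import *
s=ctrl.snapshot("scene");t=ctrl.snapshot("top");w=ctrl.snapshot("wrist")
to([.584,.228],.127)
o=np.hstack([cv2.resize(s[150:220,195:255],(300,350),interpolation=cv2.INTER_CUBIC),cv2.resize(w,(467,350))])
cv2.imwrite("pics/w8.png",o[...,::-1])
E
```

```text
tcp [0.6033 0.3118 0.2427] yang -0.205 shift [-0.0859 -0.0018  0.1158] turn None F [ 0.14 -0.63 -0.2 ] gap 0.0512 q6 0.52 t 16.7667
```

View pics/w8.png

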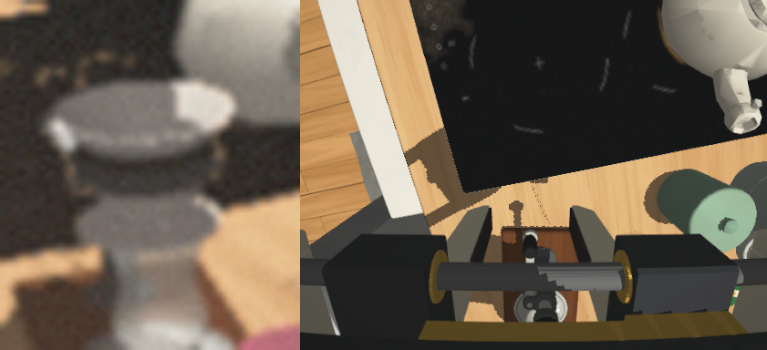

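The lever is home: in the wrist view it points straight at the gripper from the post. The flange rests on the rim, and the gripper is clear of everything. Handing in.

```bash
python3 -c "
from bench import ctrl
print(ctrl.job_done())"
```

```text
the job is handed in; nothing more can be done
None
```

I swung the lever out, lowered the arm until the flange bore on the glass at about 4–5 N, and folded the lever back to its stop. The job is handed in with the gripper clear; no verdict came back, and I could not measure the force left on the rim after I let go of the cap.

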